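Free a locked UV-ozone cleaner drawer with the release rod

ROBOT

A 6-joint arm with a two-finger parallel gripper is mounted at the origin on a cart in front of the work surface, level with it; the furniture and walls round the work are solid. World frame = base frame: x ahead of the robot, y to its left, z up, the work surface at z = 0. Lengths are in m, angles in rad, forces in N, time in s.
With the tool pointing down it reaches from about 0.35 to 0.975 m from the base axis. Payload 4.9 kg.
Tool frame: the origin (TCP) lies on the centre line of the jaws, within the pads' length; the fingertips stand manip.tip_reach ahead of it and the grasp point (between the pads) is the TCP (manip.tip_reach is the distance from the TCP to the fingertips, in m); z points along the fingers, y is the line along which they close (so a half turn about z gives the same grasp; the last joint's range is limited). The gripper opens to 85 mm and grips with 20 to 120 N. Pads are 22 mm wide; open, the fingers measure 114 mm over their backs; the gripper's body (76 mm by 85 mm) begins 54 mm behind the grasp point. The pads swing forward as they close: fully open they stand 13 mm farther back than shut.
Start: joints at [1.17, 0.053, 1.613, -0, 1.476, -0.119], TCP at [0.174, 0.6, 0.25] pointing down, gripper open.
Joint ranges: [-3.01, 3.01], [-1.01, 2.22], [0.06, 2.58], [-1.02, 4.17], [0.09, 2.62], [-3.14, 3.14]. Speed limits (rad/s): [2.57, 2.57, 3.14, 3.14, 3.14, 3.14].

INTERFACE

Orientations are given as a unit quaternion [w, x, y, z].
In Python, from plant import manip gives the robot as it stands. The module is installed in compiled form; this text tells all that it offers.
- The arm moves only by the tool move_arm, never from a script. Its argument "rows" is a list of rows, each a list of 7 numbers: the shift along the tool's x, y, z in cm, then the turn, a rotation vector about the tool's x, y, z in degrees, then the opening, from -1 (shut) to 1 (fully open). In form: [[tx, ty, tz, ax, ay, az, jaw], ...]. A call has 1 to 20 rows; each row shifts and turns the commanded pose from where the row before left it, along the tool's axes as they then stand; what a row does not reach is not made up. A row lasts 1/12 s, in which the tool goes at most 41.7 mm and 7.16 degrees, less where a joint would pass 70% of its speed; a pose out of reach is approached as far as the arm can. A call is refused whole if a number of a shift passes 4.17 or a number of a turn 7.16, either way. A call with a gripper value outside its range is refused whole. The fingers move at their own pace and stop on an object; the grip force is fixed at half the most. Time passes only in rows, so rows that do not move let the fingers close. It gives the time, the measured TCP pose, the force, the opening and the grip force at its end, in the units of the state.
- manip.state(): the state, without advancing time (a new reading comes with each control period).
- manip.grab_frame(name): name is "scene" or "top"; returns a dict with "img" (384x512x3 uint8, blue, green, red), "mtx" (3x3 intrinsics, pixels), "k1" (the pictures are not rectified: a ray, as slopes to the right and down, at radius r is drawn at 1 + k1 r^2 times it, then the intrinsics apply), "R" (3x3) and "t" (3): a world point X has camera coordinates R X + t. Camera axes: x right, y down, z forward; pixel columns grow to the right and rows downward; lengths in m; the calibration is good to about 2 mm. A picture is of the moment at which its call begins. There is no depth.
- manip.job_done(): hands the job in; it is judged then, once.
The state is a dict: "time": time; "joint_pos": joint angles; "joint_vel": joint speeds; "joint_efforts": joint torques, N m; "tool_pos": TCP position; "tool_rot": TCP orientation; "contact_force": force on the tool from outside, world axes, zero at the start; "ft_torque": the same for the moment, N m; "gripper_width": opening from 0.0 (shut) to 1.0 (fully open); "grasp_force": force on a finger pad.
Only numpy, scipy, OpenCV 4.12 (cv2) and the standard library are available. Lean on these libraries where they do the work, as an engineer would, in place of code of your own. Each camera call takes 0.05 s, during which the arm holds its last target. There are 200 camera calls.

TASK

The UV-ozone cleaner has lost power and its sample drawer is locked shut. Put the release rod through the small hole in the cleaner's back panel and press the spring latch inside, gently so that it is not bent (never more than 20 N), until the drawer jumps out; then lay the rod down flat on the bench and pull the drawer fully open so that the chips can be taken out. Leave the other things on the bench where they are.

Things in the scene. Friction and masses are not known exactly. Their poses are not given: they have to be found in the camera images.
- cleaner: Bench UV-ozone cleaner, fixed: a white box 190 mm deep (its x), 170 wide (y), 112 high, its back turned to the robot's right. Origin: middle of its underside, on the bench; +x points out of the aluminium back panel, -x out of the drawer's front, z up. The panel also has a mains inlet, fuse cap, round fan grille and, high at y = +46 mm, an exhaust spigot standing out 16 mm.
- release_hole (a point): Centre of the release hole at the back panel's outer face, 50 mm above the bench, mid-width; axes as the cleaner's (x out of the hole, level). Hole 11 mm wide with a black lining; panel 6 mm thick. Unseen behind it the latch's striker, a 20 mm disc, faces the hole. Its depth differs from start to start: the rod's tip meets it 12 to 33 mm behind the outer face.
- release_rod: Release rod, lying on the bench at the right: a ribbed black grip 70 mm long and 16 x 16 mm in section with a 7 mm steel rod that stands out 80 mm from its end. 70 g, balanced about 11 mm ahead of the grip's middle. Origin: middle of the grip's underside; +x along the rod towards the tip, z up; the rod's axis is 8 mm above the underside.
- rod_tip (a point): End of the steel rod, on its axis, 115 mm ahead of the grip's middle; axes as the rod's. From first touch the striker must be pushed in a further 4.5 to 6 mm against a spring of about 4 to 10 N until the drawer is freed; 7 to 8.5 mm after first touch the latch runs against a solid stop. More than 20 N between rod and cleaner bends the latch.
- drawer (a joint): How far the sample drawer is out, in m: about 0.0015 while latched, 0.02 to 0.03 after it has jumped out, 0.10 fully open (a stop). It moves along the cleaner's -x; drag about 1 N, more when pulled fast (16 N per m/s). It stays where it is left.
- drawer_handle (a point): Middle of the drawer's bar handle, a level steel bar 11 mm thick and 92 mm long, parallel to the cleaner's y, 74 mm above the bench and 35 mm in front of the drawer's front (whose top edge is 91 mm above the bench; it closes flush with the cleaner's front); moves with the drawer; axes as the cleaner's.
- chip_box: Clear violet chip box, 65 x 61 x 14 mm, lying behind the cleaner; leave it alone. Origin: middle of its underside.
- marker: Black marker pen with blue cap, 126 mm long, 12 mm thick, between the rod and the robot; leave it alone. Origin: middle of its underside.
- tweezers: Brass-coloured tweezers, 115 mm long, lying at the left by the black platform; leave them alone. Origin: middle of its underside.
- screwdriver_a: Precision screwdriver with a round red handle, 143 mm long, 10 mm thick, lying beyond the rod on the right; not the tool for this; leave it alone. Origin: middle of its underside.
- log_pad: Paper pad 155 x 112 x 10 mm with a pencil on it, at the left front; leave it alone. Origin: middle of its underside.
- parts_cup: Small metal cup, 57 mm across, 24 mm high, behind the cleaner; leave it alone. Origin: middle of its underside.

How it is judged:
On the way, in this order (a step that is already met when the one before it is completed fails the run):
1. the rod's tip is inside the release hole (x of rod_tip in the frame of release_hole below -0.008 m and y of rod_tip in the frame of release_hole between -0.006 and 0.006 m and z of rod_tip in the frame of release_hole between -0.006 and 0.006 m), for 0.1 s.
2. the latch lets go and the drawer jumps out while the rod is in the hole (all of step 1 and value of joint drawer above 0.012 m), for 0.05 s.
3. the rod lies flat on the bench, let go (height (world z) of release_rod below 0.018 m and height (world z) of rod_tip below 0.02 m and linear speed of release_rod below 0.02 m/s and contact force between the fingers and release_rod below 0.1 N), for 0.2 s.
At the end, for the whole second after the job is handed in: The drawer is out to at least 92 mm of its 100 mm travel, and the rod lies flat on the bench (grip and tip down on it), let go and at rest (all of step 3 and value of joint drawer above 0.092 m); the robot touches nothing.
It fails at once if rod and cleaner press on each other with more than 20 N (the latch is bent) (contact force between release_rod and cleaner above 20 N).
It fails at once if the rod is dropped from more than about 3 cm (linear speed of release_rod above 0.8 m/s and contact force between the fingers and release_rod below 0.05 N).
It fails at once if another thing on the bench is shifted by more than 2 cm (distance of any of chip_box, marker, tweezers, screwdriver_a, log_pad, parts_cup from where it was at the start of the episode above 0.02 m).
It also fails if it takes over 61 s, if anything falls off the work surface, if the arm or the gripper's body presses on something with over 40 N, if the wrist force passes 120 N, or if a joint passes its speed limit or range.

## Working session

There is one attempt and no reset: what is moved stays moved. The work goes in short steps, Python scripts to look and compute and a tool call to move; the robot and the scene stay as the last step left them, time stands still between calls to the robot, and variables do not carry over. Pictures are saved under pics/ and viewed, at most 10 in all, crops included, and the job is handed in when it is done.

Besides the shell and the picture viewer there is one more tool, called after "Call:" as name([rows], argument=value, ...), one row to a line, values as JSON. move_arm: Moves the arm, as the interface text tells. Its arguments: {"type":"object","properties":{"rows":{"type":"array","items":{"type":"array","items":{"type":"number"}}}},"required":["rows"]}

```bash
mkdir -p pics
python3 - <<'E'
from plant import manip
import cv2,numpy as np
for n in("scene","top"):
    f=manip.grab_frame(n); cv2.imwrite(f"pics/{n}0.png",f["img"]); np.savez(f"{n}0.npz",**f)
    print(n,f["mtx"].tolist(),f["k1"],np.round(f["R"],4).tolist(),f["t"], "cam",-f["R"].T@f["t"])
print(manip.state(),manip.tip_reach)
a=cv2.imread("pics/scene0.png");b=cv2.imread("pics/top0.png")
E
```

```text
scene [[419.45821615913576, 0.0, 249.6414517070321], [0.0, 419.45821615913576, 194.54394027901557], [0.0, 0.0, 1.0]] -0.026709170739883988 [[0.5292, -0.8484, -0.0096], [-0.5624, -0.3422, -0.7527], [0.6354, 0.4038, -0.6582]] [-0.2719418   0.35692752  0.82638883] cam [-0.18041928 -0.44225943  0.81001455]
top [[477.04372830339383, 0.0, 259.95103782424707], [0.0, 477.04372830339383, 188.42647574767759], [0.0, 0.0, 1.0]] -0.10189750208586015 [[-0.0127, -0.9997, 0.0185], [-0.9951, 0.0108, -0.0981], [0.0979, -0.0196, -0.995]] [0.01602807 0.53158465 1.43038568] cam [0.38912025 0.03832015 1.47511332]
{'time': 0.1, 'joint_pos': array([ 1.16998919e+00,  5.33164362e-02,  1.61416553e+00,  7.47451322e-06,
        1.47600329e+00, -1.19015698e-01]), 'joint_vel': array([-5.53767748e-04, -4.59105566e-04, -3.26710450e-03,  1.27139632e-03,
       -2.82134325e-03, -7.58771591e-05]), 'joint_efforts': array([ 7.23921348e-04, -3.94903135e+01, -3.71365356e+01,  2.98999601e-05,
        3.88669461e-03,  1.61185966e-05]), 'tool_pos': array([0.173596  , 0.5998535 , 0.24916478]), 'tool_rot': array([-2.46790024e-04,  1.40430305e-01,  9.90090114e-01, -9.13562265e-04]), 'contact_force': array([-0.52343545, -0.10991869, -0.22927916]), 'ft_torque': array([-0.01948472,  0.02112487,  0.00439788]), 'grasp_force': 0.0, 'gripper_width': 0.999568629204424} 0.019
```

View pics/scene0.png

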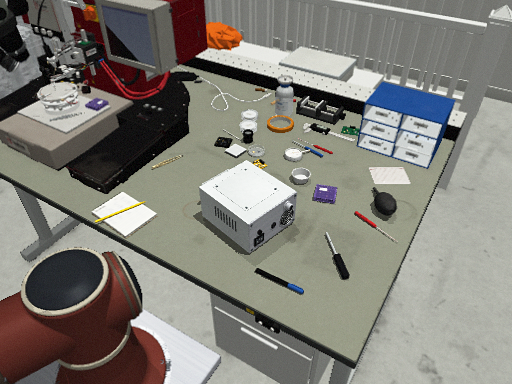

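View pics/top0.png

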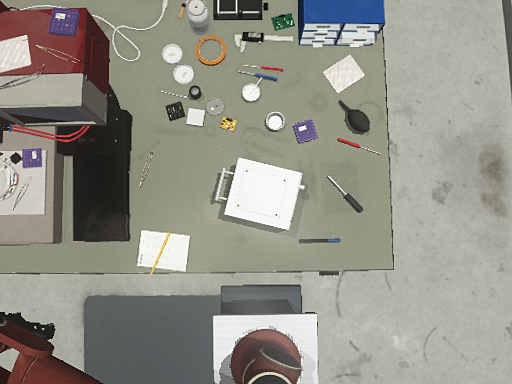

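The scene view shows the cleaner at about (250,205) with its back panel lower right and the rod at (338,257), grip end towards (343,272). The top view shows the cleaner at (262,193), the handle at (222,187), and the rod from (328,177) to (362,210).

Run:
```python
import cv2,numpy as np
a=cv2.imread("pics/scene0.png");b=cv2.imread("pics/top0.png")
A=cv2.resize(a[155:285,195:360],None,fx=4.8,fy=4.6,interpolation=cv2.INTER_CUBIC)
cv2.imwrite("pics/c1.png",cv2.resize(a[160:280,195:355],None,fx=5,fy=5,interpolation=cv2.INTER_CUBIC))
cv2.imwrite("pics/c2.png",cv2.resize(b[140:260,210:370],None,fx=5,fy=5,interpolation=cv2.INTER_CUBIC))
```

```text
(no output)
```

View pics/c1.png

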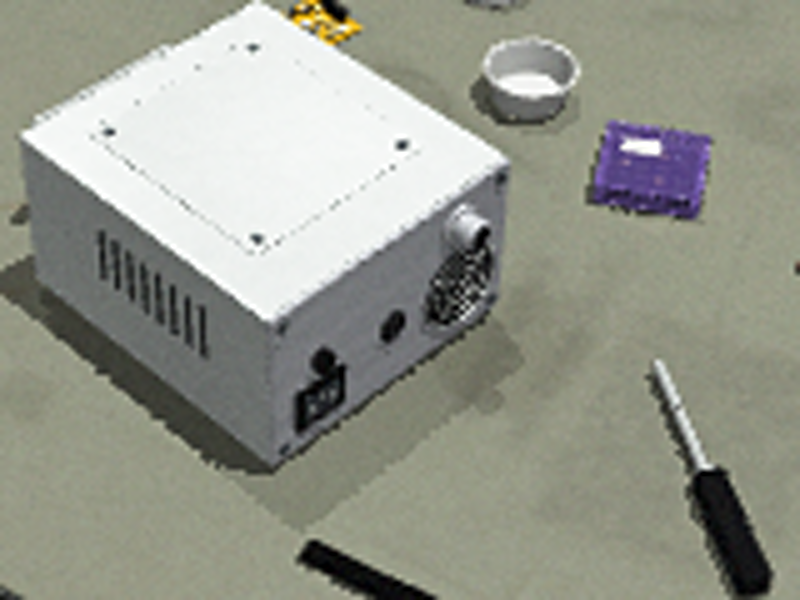

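View pics/c2.png

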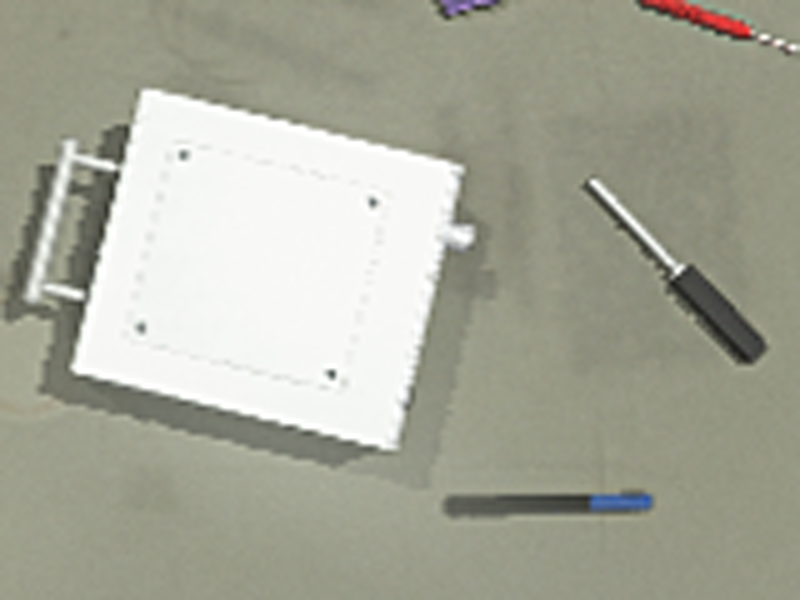

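Crop 1: the release hole is the dark disc at crop (392,325), i.e. scene pixel (273,225). The fuse cap is at (323,360) above the mains inlet. Crop 2: the cleaner's top corners, handle bar, rod (tip (590,182), grip end (752,352)) and marker are all clear.

```bash
cat > h.py <<'E'
import numpy as np,cv2
def ray(f,p):
    K=f["mtx"];d=np.array([[float(f["k1"]),0,0,0,0]])
    n=cv2.undistortPoints(np.array(p,float).reshape(-1,1,2),K,d).reshape(-1,2)
    return -f["R"].T@f["t"], np.c_[n,np.ones(len(n))]@f["R"]
def onz(f,p,z):
    c,d=ray(f,p); return c+d*((z-c[2])/d[:,2])[:,None]
def tri(f,p,g,q):
    c,d=ray(f,p);e,k=ray(g,q);out=[]
    for a,b in zip(d,k):
        s=np.linalg.lstsq(np.c_[a,-b],e-c,rcond=None)[0]
        P,Q=c+a*s[0],e+b*s[1]; out.append([*(P+Q)/2,np.linalg.norm(P-Q)])
    return np.array(out)
def proj(f,X):
    X=np.atleast_2d(X)@f["R"].T+f["t"]; n=X[:,:2]/X[:,2:]; n=n*(1+f["k1"]*(n**2).sum(1,keepdims=True))
    return n*f["mtx"][0,0]+f["mtx"][:2,2]
E
python3 - <<'E'
from h import *
np.set_printoptions(precision=4,suppress=True)
S=dict(np.load("scene0.npz"));T=dict(np.load("top0.npz"))
def comp(mask,near):
    n,l,s,c=cv2.connectedComponentsWithStats(mask.astype(np.uint8)); 
    ids=[i for i in range(1,n) if s[i,4]>8]; i=min(ids,key=lambda i:np.hypot(*(c[i]-near))); return (l==i).astype(np.uint8),c[i],s[i]
# cleaner top
for f,nm,pt,th in((T,"top",(262,193),215),(S,"scene",(248,195),222)):
    m,c,s=comp(f["img"].min(2)>th,pt); m=cv2.morphologyEx(m,cv2.MORPH_OPEN,np.ones((9,9)))
    h=cv2.convexHull(cv2.findContours(m,0,1)[0][0])
    for e in(3,4,5,6,8,10):
        q=cv2.approxPolyDP(h,e,True).reshape(-1,2)
        if len(q)==4:break
    X=onz(f,q,.112); print(nm,q.tolist(),X.tolist(),"sides",np.linalg.norm(X-np.roll(X,1,0),axis=1),"cen",X.mean(0))
# rod
for f,nm,pg,pt in((T,"top",(353,202),(336,185)),(S,"scene",(341,266),(331,242))):
    g=f["img"].max(2); mg,c,s=comp(g<75,pg); ys,xs=np.nonzero(mg); P=np.c_[xs,ys].astype(np.float32)
    print(nm,"grip",c,s,cv2.minAreaRect(P))
    x0,y0=int(pt[0])-14,int(pt[1])-18
    ml=np.zeros_like(mg); ml[y0:y0+36,x0:x0+28]=f["img"][y0:y0+36,x0:x0+28].min(2)>150
    ys,xs=np.nonzero(ml); print(" steel",len(xs),xs.min(),xs.max(),ys.min(),ys.max(), cv2.minAreaRect(np.c_[xs,ys].astype(np.float32)))
    h,c2,s2=comp(g<60,(273.4,225)) if nm=="scene" else (0,0,0); print(" hole",c2,s2)
def U(c,o): return [((x+.5)/5-.5+o[0],(y+.5)/5-.5+o[1]) for x,y in c]
# handle ends, spigot by eye in top ; rod ends in both by eye
print("rod tri (tip,joint,gripend)",tri(S,U([(658,363),(705,468),(755,588)],(195,160)),T,U([(589,181),(678,270),(755,352)],(210,140))))
print("top-corner tri",tri(S,U([(258,3),(505,160),(272,322),(25,137)],(195,160)),T,U([(145,90),(463,165),(397,450),(75,373)],(210,140))))
print("handle z.074",onz(T,U([(69,143),(34,298)],(210,140)),.074))
E
```

```text
top [[238, 159], [299, 172], [288, 227], [226, 214]] [[0.609372404814557, 0.07377422923619267, 0.1120000000000001], [0.5697152202078868, -0.10195913721594299, 0.1120000000000001], [0.4117465192310367, -0.06723746454444529, 0.1120000000000001], [0.45096342851168103, 0.10932661151158238, 0.1120000000000001]] sides [0.1623 0.1802 0.1617 0.1809] cen [0.5104 0.0035 0.112 ]
scene [[235, 170], [267, 173], [288, 195], [243, 220], [218, 190]] [[0.5584713868370078, 0.07332662201978252, 0.11199999999999999], [0.5921063219233402, -0.007403161632751509, 0.11199999999999999], [0.5421493646261748, -0.09766728141629294, 0.1120000000000001], [0.40757856813466053, -0.049064678414342644, 0.11199999999999999], [0.46618569464007464, 0.0645645080261657, 0.11199999999999999]] sides [0.0927 0.0875 0.1032 0.1431 0.1279] cen [ 0.5133 -0.0032  0.112 ]
top grip [352.9646 202.2478] [344 193  19  20 113] ((353.1325988769531, 202.48068237304688), (22.001506805419922, 6.243669509887695), 48.01278305053711)
 steel 43 328 346 176 194 ((336.75, 184.75001525878906), (24.748737335205078, 1.4142134189605713), 45.0)
 hole 0 0
scene grip [339.156 263.808] [324 235  25  45 250] ((335.3999938964844, 256.8000183105469), (49.19349670410156, 8.9442720413208), 63.43495178222656)
 steel 47 326 337 232 253 ((330.8980407714844, 242.78330993652344), (23.684961318969727, 2.341883659362793), 64.79888153076172)
 hole [273. 225.] [271 222   5   7  21]
rod tri (tip,joint,gripend) [[ 0.571  -0.2016  0.0075  0.0007]
 [ 0.5136 -0.2537  0.0119  0.002 ]
 [ 0.4625 -0.3021  0.0049  0.0018]]
top-corner tri [[ 0.6136  0.0721  0.1105  0.0002]
 [ 0.5667 -0.1093  0.1108  0.0048]
 [ 0.4038 -0.0692  0.1126  0.0018]
 [ 0.4509  0.1128  0.1119  0.0013]]
handle z.074 [[0.5884 0.1182 0.074 ]
 [0.4966 0.1393 0.074 ]]
```

Run:
```python
from h import *
np.set_printoptions(precision=4,suppress=True)
S=dict(np.load("scene0.npz"));T=dict(np.load("top0.npz"))
im=255.-S["img"][217:233,267:281].max(2); w=np.clip(im-150,0,None); ys,xs=np.mgrid[217:233,267:281]
print((w>0).astype(int)); p=np.array([(w*xs).sum()/w.sum(),(w*ys).sum()/w.sum()]); print("hole px",p)
H=onz(S,[p],.05)[0]; print("hole on z=.05",H)
# edges of the cleaner's top in top view: subpixel line fits
g=cv2.GaussianBlur(T["img"].min(2),(3,3),0).astype(float)
C=np.array([[.6136,.0721,.112],[.5667,-.1093,.112],[.4038,-.0692,.112],[.4509,.1128,.112]]);q=proj(T,C);L=[]
for i in range(4):
    a,b=q[i],q[(i+1)%4];n=np.array([b[1]-a[1],a[0]-b[0]]);n/=np.linalg.norm(n); n*=np.sign(n@((a+b)/2-q.mean(0)));pts=[]
    for s in np.linspace(.08,.92,40):
        o=a+s*(b-a); k=np.arange(-5,5,.1); xy=(o+k[:,None]*n).astype(np.float32)
        v=cv2.remap(g.astype(np.float32),xy[:,0].reshape(1,-1),xy[:,1].reshape(1,-1),1)[0]
        j=np.argmin(np.gradient(v)); pts.append(onz(T,[xy[j]],.112)[0,:2])
    vx,vy,x,y=cv2.fitLine(np.array(pts,np.float32),cv2.DIST_HUBER,0,.001,.001).ravel(); L.append((np.array([vx,vy]),np.array([x,y]))); print("edge",i,np.degrees(np.arctan2(vy,vx))%180,x,y)
X=[]
for i in range(4):
    (d,p0),(e,p1)=L[i-1],L[i]; s=np.linalg.solve(np.c_[d,-e],p1-p0); X.append(p0+d*s[0])
X=np.array(X);print(X,np.linalg.norm(X-np.roll(X,1,0),axis=1),X.mean(0))
yaw=np.radians(-104.);
for yd in(-103,-104,-105):
    u=np.array([np.cos(np.radians(yd)),np.sin(np.radians(yd))]); print(yd,"hole pred",X.mean(0)+.095*u)
```

```text
[[0 0 0 0 0 0 0 0 0 0 0 0 0 0]
 [0 0 0 0 0 0 0 0 0 0 0 0 0 1]
 [0 0 0 0 0 0 0 0 0 0 0 0 0 1]
 [0 0 0 0 0 0 0 0 0 0 0 0 0 1]
 [0 0 0 0 0 0 0 0 0 0 0 0 1 1]
 [0 0 0 0 0 0 1 1 1 0 0 0 1 1]
 [0 0 0 0 0 1 1 1 1 0 0 0 1 1]
 [0 0 0 0 1 1 1 1 1 0 0 0 1 1]
 [0 0 0 0 1 1 1 1 1 0 0 0 1 0]
 [0 0 0 0 1 1 1 1 0 0 0 0 1 1]
 [0 0 0 0 1 1 1 1 0 0 0 0 0 0]
 [0 0 0 0 1 1 1 0 0 0 0 0 0 0]
 [0 0 0 1 1 0 0 0 0 0 0 0 0 0]
 [0 0 0 0 0 1 0 0 0 0 0 0 0 1]
 [0 0 0 0 0 0 0 0 0 0 0 0 1 1]
 [0 0 0 0 0 0 0 0 0 0 0 1 1 0]]
hole px [274.5662 224.9725]
hole on z=.05 [ 0.4865 -0.0923  0.05  ]
edge 0 75.482285 0.591853 -0.01905435
edge 1 165.16473 0.48087785 -0.08882437
edge 2 75.492714 0.42892432 0.028070724
edge 3 165.45892 0.5291444 0.0963721
[[ 0.6159  0.0739]
 [ 0.5678 -0.1119]
 [ 0.4039 -0.0684]
 [ 0.4518  0.1164]] [0.1696 0.1918 0.1695 0.191 ] [0.5099 0.0025]
-103 hole pred [ 0.4885 -0.0901]
-104 hole pred [ 0.4869 -0.0897]
-105 hole pred [ 0.4853 -0.0893]
```

Call:
move_arm([
  [0,0,0,0,0,7.1,0.1],
  [0,0,0,0,0,7.1,0.1],
  [0,0,0,0,0,7.1,0.1],
  [0,0,0,0,0,7.1,0.1],
  [0,0,0,0,0,7.1,0.1],
  [0,0,0,0,0,7.1,0.1],
  [0,0,0,0,0,7.1,0.1],
  [0,0,0,0,0,7.1,0.1],
  [0,0,0,0,0,7.1,0.1],
  [0,0,0,0,0,7.1,0.1],
  [0,0,0,0,0,7.1,0.1],
  [0,0,0,0,0,7.1,0.1],
  [0,0,0,0,0,7.1,0.1],
  [0,0,0,0,0,7.1,0.1],
  [0,0,0,0,0,7.1,0.1],
  [0,0,0,0,0,7.1,0.1],
  [0,0,0,0,0,7.5,0.1],
])

```text
out of range
```

Call:
move_arm([
  [0,0,0,0,0,7.1,0.1],
  [0,0,0,0,0,7.1,0.1],
  [0,0,0,0,0,7.1,0.1],
  [0,0,0,0,0,7.1,0.1],
  [0,0,0,0,0,7.1,0.1],
  [0,0,0,0,0,7.1,0.1],
  [0,0,0,0,0,7.1,0.1],
  [0,0,0,0,0,7.1,0.1],
  [0,0,0,0,0,7.1,0.1],
  [0,0,0,0,0,7.1,0.1],
  [0,0,0,0,0,7.1,0.1],
  [0,0,0,0,0,7.1,0.1],
  [0,0,0,0,0,7.1,0.1],
  [0,0,0,0,0,7.1,0.1],
  [0,0,0,0,0,7.1,0.1],
  [0,0,0,0,0,7.1,0.1],
  [0,0,0,0,0,7.1,0.1],
])

```text
time: 1.52
tool_pos: [0.1737, 0.6, 0.2496]
tool_rot: [0.0, 0.931, 0.365, -0.0]
contact_force: [0.2, 0.1, -0.2]
gripper_width: 0.55
grasp_force: 0.0
```

```bash
cat >> h.py <<'E'
from scipy.spatial.transform import Rotation as Ro
def st(m,tgt=None,yaw=None):
    s=m.state(); q=s["tool_rot"]; M=Ro.from_quat([*q[1:],q[0]]).as_matrix()
    print("t %.1f pos"%s["time"],np.round(s["tool_pos"],4),"yaw %.2f"%np.degrees(np.arctan2(M[1,0],M[0,0])),"z",np.round(M[:,2],3),"F",np.round(s["contact_force"],2),"w %.3f g %.1f"%(s["gripper_width"],s["grasp_force"]))
    if tgt is not None: print("  tool shift cm",np.round(100*M.T@(np.array(tgt)-s["tool_pos"]),2))
    if yaw is not None: print("  tool turn z deg", round(np.degrees(np.arctan2(M[1,0],M[0,0]))-yaw,2))
    return s,M
E
python3 - <<'E'
from h import *; from plant import manip
S=dict(np.load("scene0.npz")); print(onz(S,[(273,225),(273.3,224.6)],.05), proj(S,[[.4861,-.0895,.05]]))
st(manip,[.4875,-.279,.20],42.8)
E
```

```text
[[ 0.48430834 -0.08894703  0.05      ]
 [ 0.4859473  -0.08889353  0.05      ]] [[273.5374048  224.65195718]]
t 1.5 pos [0.1737 0.6    0.2496] yaw 42.80 z [-0.    -0.001 -1.   ] F [ 0.24  0.11 -0.15] w 0.550 g 0.0
  tool shift cm [-36.7   85.81   5.04]
  tool turn z deg 0.0
```

Call:
move_arm([
  [-0.5,4,0,0,0,0,0.1],
  [-0.5,4,0,0,0,0,0.1],
  [-0.5,4,0,0,0,0,0.1],
  [-0.5,4,0,0,0,0,0.1],
  [-0.5,4,0,0,0,0,0.1],
  [-0.5,4,0,0,0,0,0.1],
  [-0.5,4,0,0,0,0,0.1],
  [-0.5,4,0,0,0,0,0.1],
  [-0.5,4,0,0,0,0,0.1],
  [-0.5,4,0,0,0,0,0.1],
  [-2.26,3.27,0,0,0,0,0.1],
  [-2.26,3.27,0,0,0,0,0.1],
  [-2.26,3.27,0,0,0,0,0.1],
  [-2.26,3.27,0,0,0,0,0.1],
  [-2.26,3.27,0,0,0,0,0.1],
  [-2.26,3.27,0,0,0,0,0.1],
  [-2.26,3.27,0,0,0,0,0.1],
  [-2.26,3.27,0,0,0,0,0.1],
])

```text
time: 3.02
tool_pos: [0.4575, -0.0421, 0.25]
tool_rot: [-0.0, 0.93, 0.368, 0.0]
contact_force: [1.4, -0.1, -0.2]
gripper_width: 0.551
grasp_force: 0.0
```

Call:
move_arm([
  [-2.26,3.27,0,0,0,0,0.1],
  [-2.26,3.27,0,0,0,0,0.1],
  [-2.26,3.27,0,0,0,0,0.1],
  [-2.26,3.27,0,0,0,0,0.1],
  [-2.26,3.27,0,0,0,0,0.1],
  [-2.26,3.27,0,0,0,0,0.1],
  [0,0,2.5,0,0,0,0.1],
  [0,0,2.5,0,0,0,0.1],
])

```text
time: 3.68
tool_pos: [0.4939, -0.2791, 0.2012]
tool_rot: [0.002, 0.931, 0.366, 0.001]
contact_force: [0.3, -0.0, -1.2]
gripper_width: 0.548
grasp_force: 0.0
```

Run:
```python
from h import *; from plant import manip
st(manip,[.4875,-.279,.022],42.8)
```

```text
t 3.7 pos [ 0.4939 -0.2791  0.2012] yaw 42.96 z [ 0.003 -0.002 -1.   ] F [ 0.28 -0.02 -1.16] w 0.548 g 0.0
  tool shift cm [-0.48 -0.5  17.92]
  tool turn z deg 0.16
```

Call:
move_arm([
  [-0.48,-0.44,3,0,0,0.1,0.1],
  [0,0,3,0,0,0,0.1],
  [0,0,3,0,0,0,0.1],
  [0,0,3,0,0,0,0.1],
  [0,0,2,0,0,0,0.1],
  [0,0,1,0,0,0,0.1],
  [0,0,0,0,0,0,0.1],
  [0,0,0,0,0,0,0.1],
])

```text
time: 4.35
tool_pos: [0.4867, -0.2761, 0.0504]
tool_rot: [-0.0, 0.93, 0.367, -0.0]
contact_force: [-0.0, -0.6, 0.3]
gripper_width: 0.549
grasp_force: 0.0
```

Run:
```python
from h import *; from plant import manip
st(manip,[.4875,-.279,.022],42.8)
f=manip.grab_frame("top");g=manip.grab_frame("scene")
cv2.imwrite("pics/c3.png",np.hstack([cv2.resize(f["img"][155:235,310:380],None,fx=5,fy=5),cv2.resize(g["img"][215:295,300:370],None,fx=5,fy=5)]))
```

```text
t 4.3 pos [ 0.4867 -0.2761  0.0504] yaw 43.06 z [-0.  0. -1.] F [-0.   -0.59  0.3 ] w 0.549 g 0.0
  tool shift cm [-0.14  0.26  2.84]
  tool turn z deg 0.26
```

View pics/c3.png

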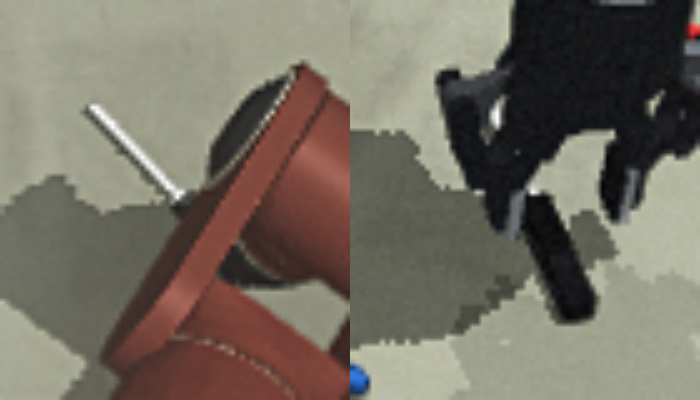

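The left crop (top view) shows the rod uncovered ahead of the wrist. In the right crop (scene view) the fingers at (510,210) and (625,200) straddle the grip's middle once lowered.

Call:
move_arm([
  [-0.14,0.26,1,0,0,0.2,0.1],
  [0,0,1,0,0,0,0.1],
  [0,0,0.5,0,0,0,0.1],
  [0,0,0.34,0,0,0,0.1],
  [0,0,0,0,0,0,0.1],
  [0,0,0,0,0,0,-1],
  [0,0,0,0,0,0,-1],
  [0,0,0,0,0,0,-1],
  [0,0,0,0,0,0,-1],
  [0,0,0,0,0,0,-1],
  [0,0,0,0,0,0,-1],
  [0,0,0,0,0,0,-1],
  [0,0,0,0,0,0,-1],
])

```text
time: 5.53
tool_pos: [0.4879, -0.2793, 0.0225]
tool_rot: [0.0, 0.931, 0.365, 0.0]
contact_force: [0.3, -0.4, 2.9]
gripper_width: 0.163
grasp_force: 61.3
```

Run:
```python
from h import *; from plant import manip
st(manip,[.4875,-.279,.022],42.8)
```

```text
t 5.5 pos [ 0.4879 -0.2793  0.0225] yaw 42.85 z [ 0.001 -0.001 -1.   ] F [ 0.25 -0.42  2.91] w 0.163 g 61.3
  tool shift cm [-0.01 -0.05  0.05]
  tool turn z deg 0.05
```

Call:
move_arm([
  [0,0,-0.5,0,0,0,-1],
  [0,0,-1.2,0,0,0,-1],
  [0,0,-1.5,0,0,0,-1],
  [0,0,-1,0,0,0,-1],
  [0,0,0,0,0,-4,-1],
  [0,0,0,0,0,-6,-1],
  [0,0,0,0,0,-6,-1],
  [0,0,0,0,0,-6,-1],
  [0,0,0,0,0,-6,-1],
  [0,0,0,0,0,-4.6,-1],
  [0,0,0,0,0,0,-1],
  [0,0,0,0,0,0,-1],
])

```text
time: 6.53
tool_pos: [0.4875, -0.279, 0.0644]
tool_rot: [0.0, 0.792, 0.611, 0.0]
contact_force: [-0.4, -0.3, -0.7]
gripper_width: 0.161
grasp_force: 60.7
```

Run:
```python
from h import *; from plant import manip
st(manip,[.4467,-.2393,.0645],75.5)
```

```text
t 6.5 pos [ 0.4875 -0.279   0.0644] yaw 75.33 z [ 0. -0. -1.] F [-0.38 -0.32 -0.72] w 0.161 g 60.7
  tool shift cm [ 2.81 -4.95 -0.02]
  tool turn z deg -0.17
```

Call:
move_arm([
  [0.8,-1.5,0,0,0,-0.1,-1],
  [1,-1.75,0,0,0,0,-1],
  [1,-1.7,0,0,0,0,-1],
  [0,0,0,0,0,0,-1],
  [0,0,0,0,0,0,-1],
  [0,0,0,0,0,0,-1],
])

```text
time: 7.03
tool_pos: [0.4471, -0.24, 0.0645]
tool_rot: [0.001, 0.791, 0.612, 0.0]
contact_force: [-0.6, 0.7, -0.1]
gripper_width: 0.17
grasp_force: 60.7
```

Run:
```python
from h import *; from plant import manip
np.set_printoptions(precision=4,suppress=True)
s,M=st(manip,[.4467,-.2393,.0645],75.5)
f=manip.grab_frame("top");g=manip.grab_frame("scene")
np.savez("top1.npz",**f);np.savez("scene1.npz",**g)
tip=s["tool_pos"]+M@[.115,0,.0145]; print("tip exp",tip,"px scene",proj(g,tip),"top",proj(f,tip), "hole px",proj(g,[.4855,-.0892,.05]),proj(f,[.4855,-.0892,.05]))
cv2.imwrite("pics/c4.png",np.hstack([cv2.resize(f["img"][165:245,270:340],None,fx=5,fy=5),cv2.resize(g["img"][205:285,255:325],None,fx=5,fy=5)]))
```

```text
t 7.0 pos [ 0.4471 -0.24    0.0645] yaw 75.50 z [ 0.001 -0.001 -1.   ] F [-0.63  0.68 -0.09] w 0.170 g 60.7
  tool shift cm [ 0.06 -0.06  0.  ]
  tool turn z deg 0.0
tip exp [ 0.4759 -0.1287  0.05  ] px scene [[285.2351 232.9845]] top [[306.4611 205.6506]] hole px [[273.3182 224.7517]] [[293.2779 202.6243]]
```

View pics/c4.png

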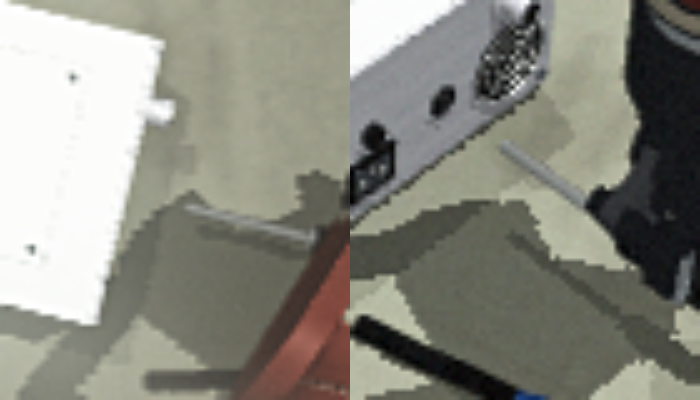

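The tip is at scene (285.1,233.1) and top (306.8,205.8), within 0.4 px of where the grasp predicts. The hole at scene (273.3,224.8) also matches the prediction, so I can go in.

Call:
move_arm([
  [0.5,-0.06,0,0,0,0,-1],
  [1,0,0,0,0,0,-1],
  [1,0,0,0,0,0,-1],
  [0.5,0,0,0,0,0,-1],
  [0,0,0,0,0,0,-1],
  [0,0,0,0,0,0,-1],
])

```text
time: 7.63
tool_pos: [0.4536, -0.2097, 0.0638]
tool_rot: [0.0, 0.79, 0.613, -0.0]
contact_force: [0.2, -0.1, -0.5]
gripper_width: 0.168
grasp_force: 60.7
```

```bash
cat > k.py <<'E'
from h import *; from plant import manip
np.set_printoptions(precision=4,suppress=True)
s,M=st(manip)
tip=s["tool_pos"]+M@[.115,0,.0145]; d=tip-[.4855,-.0892,.05]; R=np.array([[-.2504,-.9681,0],[.9681,-.2504,0],[0,0,1]])
print("tip in hole frame mm",1000*R@d,"F along insertion %.2f lat %.2f"%tuple((R@s["contact_force"])[:2]))
E
python3 k.py
python3 - <<'E'
from h import *; from plant import manip
g=manip.grab_frame("scene"); cv2.imwrite("pics/c5.png",cv2.resize(g["img"][205:255,255:315],None,fx=10,fy=10,interpolation=cv2.INTER_CUBIC))
s,M=st(manip); a=[s["tool_pos"]+M@[x,0,.0145] for x in(.105,.115)]+[[.4855,-.0892,.05]]; print((proj(g,a)-[255,205])*10+4.5)
E
```

```text
t 7.6 pos [ 0.4536 -0.2097  0.0638] yaw 75.63 z [-0. -0. -1.] F [ 0.22 -0.14 -0.51] w 0.168 g 60.7
tip in hole frame mm [ 9.676  -0.998  -0.6734] F along insertion 0.08 lat 0.25
t 7.7 pos [ 0.4535 -0.21    0.0639] yaw 75.60 z [-0. -0. -1.] F [-0.76  0.58 -0.53] w 0.167 g 60.7
[[242.41210656 246.05350643]
 [213.62079705 225.6443764 ]
 [187.6819188  202.01685967]]
```

View pics/c5.png

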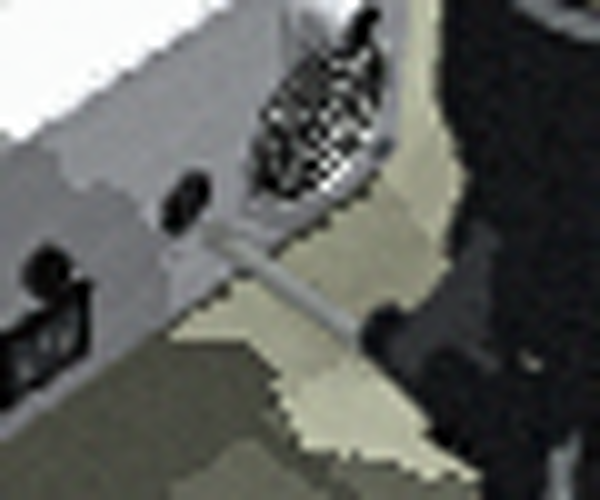

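The tip is at crop (212,228). The rod's line, extended, passes slightly below the hole's centre (187,203), which agrees with the computed offset of -1.0 mm lateral and -0.7 mm in height. I'll correct both and advance in small steps.

Call:
move_arm([
  [0,0.1,-0.07,0,0,0,-1],
  [0.2,0,0,0,0,0.1,-1],
  [0.3,0,0,0,0,0,-1],
  [0.2,0,0,0,0,0,-1],
  [0.1,0,0,0,0,0,-1],
  [0,0,0,0,0,0,-1],
  [0,0,0,0,0,0,-1],
])

```text
time: 8.27
tool_pos: [0.4564, -0.2027, 0.0646]
tool_rot: [-0.0, 0.791, 0.612, -0.0]
contact_force: [0.5, -0.7, -0.6]
gripper_width: 0.165
grasp_force: 60.7
```

```bash
python3 k.py
```

```text
t 8.3 pos [ 0.4564 -0.2027  0.0646] yaw 75.46 z [-0. -0. -1.] F [ 0.47 -0.73 -0.61] w 0.165 g 60.7
tip in hole frame mm [2.2207 0.3074 0.0619] F along insertion 0.59 lat 0.64
```

Call:
move_arm([
  [0.1,0,0,0,0,0,-1],
  [0.1,0,0,0,0,0,-1],
  [0.1,0,0,0,0,0,-1],
  [0,0,0,0,0,0,-1],
])

```text
time: 8.6
tool_pos: [0.4572, -0.1997, 0.0646]
tool_rot: [-0.0, 0.791, 0.612, 0.0]
contact_force: [-0.4, -0.2, -1.2]
gripper_width: 0.17
grasp_force: 60.7
```

Call:
move_arm([
  [0.1,0,0,0,0,0,-1],
  [0.1,0,0,0,0,0,-1],
  [0,0,0,0,0,0,-1],
])

```text
time: 8.85
tool_pos: [0.4576, -0.1978, 0.0646]
tool_rot: [-0.0, 0.791, 0.612, 0.0]
contact_force: [0.2, -0.6, -1.0]
gripper_width: 0.167
grasp_force: 60.7
```

```bash
python3 k.py
```

```text
t 8.8 pos [ 0.4576 -0.1978  0.0646] yaw 75.46 z [-0.  0. -1.] F [ 0.24 -0.64 -0.98] w 0.167 g 60.7
tip in hole frame mm [-2.8839  0.3049  0.0897] F along insertion 0.56 lat 0.39
```

Call:
move_arm([
  [0.1,0,0,0,0,0,-1],
  [0.1,0,0,0,0,0,-1],
  [0.1,0,0,0,0,0,-1],
  [0,0,0,0,0,0,-1],
])

```text
time: 9.18
tool_pos: [0.4584, -0.1949, 0.0646]
tool_rot: [-0.0, 0.791, 0.612, 0.0]
contact_force: [-0.4, -0.3, -1.6]
gripper_width: 0.168
grasp_force: 60.7
```

Call:
move_arm([
  [0.1,0,0,0,0,0,-1],
  [0.1,0,0,0,0,0,-1],
  [0.1,0,0,0,0,0,-1],
  [0,0,0,0,0,0,-1],
  [0,0,0,0,0,0,-1],
])

```text
time: 9.6
tool_pos: [0.4592, -0.1921, 0.0646]
tool_rot: [-0.0, 0.791, 0.612, -0.0]
contact_force: [0.5, 0.7, -1.3]
gripper_width: 0.167
grasp_force: 60.7
```

```bash
python3 k.py
```

```text
t 9.6 pos [ 0.4592 -0.1921  0.0646] yaw 75.46 z [-0. -0. -1.] F [ 0.47  0.72 -1.3 ] w 0.167 g 60.7
tip in hole frame mm [-8.794   0.3263  0.0863] F along insertion -0.81 lat 0.28
```

Call:
move_arm([
  [0.1,0,0,0,0,0,-1],
  [0.1,0,0,0,0,0,-1],
  [0,0,0,0,0,0,-1],
])

```text
time: 9.85
tool_pos: [0.4597, -0.1901, 0.0646]
tool_rot: [-0.0, 0.791, 0.612, 0.0]
contact_force: [0.4, 0.3, -1.0]
gripper_width: 0.166
grasp_force: 60.7
```

Call:
move_arm([
  [0.1,0,0,0,0,0,-1],
  [0.1,0,0,0,0,0,-1],
  [0,0,0,0,0,0,-1],
])

```text
time: 10.1
tool_pos: [0.4602, -0.1881, 0.0646]
tool_rot: [-0.0, 0.791, 0.612, 0.0]
contact_force: [0.2, -0.2, -0.7]
gripper_width: 0.17
grasp_force: 60.7
```

Call:
move_arm([
  [0.1,0,0,0,0,0,-1],
  [0.1,0,0,0,0,0,-1],
  [0,0,0,0,0,0,-1],
])

```text
time: 10.35
tool_pos: [0.4607, -0.1862, 0.0646]
tool_rot: [-0.0, 0.791, 0.612, 0.0]
contact_force: [0.1, -0.3, -0.3]
gripper_width: 0.168
grasp_force: 60.7
```

Call:
move_arm([
  [0.1,0,0,0,0,0,-1],
  [0.1,0,0,0,0,0,-1],
  [0,0,0,0,0,0,-1],
])

```text
time: 10.6
tool_pos: [0.4612, -0.1843, 0.0646]
tool_rot: [-0.0, 0.791, 0.612, 0.0]
contact_force: [-0.1, -0.4, -0.8]
gripper_width: 0.166
grasp_force: 60.7
```

Call:
move_arm([
  [0.1,0,0,0,0,0,-1],
  [0.1,0,0,0,0,0,-1],
  [0,0,0,0,0,0,-1],
])

```text
time: 10.85
tool_pos: [0.4617, -0.1823, 0.0646]
tool_rot: [-0.0, 0.791, 0.612, 0.0]
contact_force: [1.0, 0.1, -1.0]
gripper_width: 0.166
grasp_force: 60.7
```

Call:
move_arm([
  [0.1,0,0,0,0,0,-1],
  [0.1,0,0,0,0,0,-1],
  [0,0,0,0,0,0,-1],
])

```text
time: 11.1
tool_pos: [0.4622, -0.1804, 0.0646]
tool_rot: [-0.0, 0.791, 0.612, 0.0]
contact_force: [-0.8, 0.1, -1.9]
gripper_width: 0.168
grasp_force: 60.7
```

Call:
move_arm([
  [0.1,0,0,0,0,0,-1],
  [0.1,0,0,0,0,0,-1],
  [0,0,0,0,0,0,-1],
])

```text
time: 11.35
tool_pos: [0.4627, -0.1792, 0.0648]
tool_rot: [0.001, 0.791, 0.612, -0.001]
contact_force: [-1.2, -3.3, -0.9]
gripper_width: 0.164
grasp_force: 60.7
```

Call:
move_arm([
  [0.1,0,0,0,0,0,-1],
  [0.1,0,0,0,0,0,-1],
  [0,0,0,0,0,0,-1],
])

```text
time: 11.6
tool_pos: [0.463, -0.1783, 0.065]
tool_rot: [0.001, 0.791, 0.612, -0.001]
contact_force: [-0.8, -7.0, -1.0]
gripper_width: 0.167
grasp_force: 60.7
```

Call:
move_arm([
  [0.1,0,0,0,0,0,-1],
  [0.1,0,0,0,0,0,-1],
  [0,0,0,0,0,0,-1],
])

```text
time: 11.85
tool_pos: [0.4635, -0.1767, 0.0651]
tool_rot: [0.002, 0.791, 0.612, -0.002]
contact_force: [-2.9, -8.0, -0.5]
gripper_width: 0.168
grasp_force: 60.7
```

```bash
python3 k.py
```

```text
t 11.8 pos [ 0.4635 -0.1767  0.0651] yaw 75.49 z [-0.001 -0.005 -1.   ] F [-2.91 -8.03 -0.46] w 0.168 g 60.7
tip in hole frame mm [-24.7512   0.6108   0.0404] F along insertion 8.51 lat -0.80
```

Call:
move_arm([
  [0.1,0,0,0,0,0,-1],
  [0,0,0,0,0,0,-1],
])

```text
time: 12.02
tool_pos: [0.4637, -0.1758, 0.0651]
tool_rot: [0.002, 0.791, 0.612, -0.002]
contact_force: [-2.8, -8.7, 0.3]
gripper_width: 0.166
grasp_force: 60.7
```

```bash
cat > d.py <<'E'
from h import *; from plant import manip
# drawer-handle position from the top view: bright bar pixels left of the cleaner, cast on z=.074
f=manip.grab_frame("top"); m=np.zeros(f["img"].shape[:2],np.uint8); m[150:230,180:226]=f["img"][150:230,180:226].min(2)>165
ys,xs=np.nonzero(m); X=onz(f,np.c_[xs,ys],.074)[:,:2]-[.4855,-.0892]; o=X@[.2504,.9681]
print("handle out (mm from back panel) extreme",1000*np.percentile(o,[90,98]),len(xs))
E
python3 k.py; python3 d.py
python3 - <<'E'
from h import *
f=dict(np.load("top0.npz"));m=np.zeros(f["img"].shape[:2],np.uint8); m[150:230,180:226]=f["img"][150:230,180:226].min(2)>165
ys,xs=np.nonzero(m); X=onz(f,np.c_[xs,ys],.074)[:,:2]-[.4855,-.0892]; print("ref",1000*np.percentile(X@[.2504,.9681],[90,98]),len(xs))
E
```

```text
t 12.0 pos [ 0.4637 -0.1758  0.0651] yaw 75.49 z [-0.001 -0.005 -1.   ] F [-2.79 -8.74  0.31] w 0.166 g 60.7
tip in hole frame mm [-25.6059   0.6127   0.0107] F along insertion 9.16 lat -0.52
handle out (mm from back panel) extreme [228.93297055 230.230506  ] 134
ref [227.85779693 228.5310348 ] 102
```

Call:
move_arm([
  [0.1,0,0,0,0,0,-1],
  [0,0,0,0,0,0,-1],
])

```text
time: 12.23
tool_pos: [0.464, -0.175, 0.0651]
tool_rot: [0.002, 0.791, 0.612, -0.002]
contact_force: [-3.1, -10.2, -1.1]
gripper_width: 0.169
grasp_force: 60.8
```

```bash
python3 k.py; python3 d.py
```

```text
t 12.2 pos [ 0.464  -0.175   0.0651] yaw 75.49 z [-0.001 -0.005 -1.   ] F [ -3.1  -10.16  -1.06] w 0.169 g 60.8
tip in hole frame mm [-26.5089   0.6382   0.0175] F along insertion 10.62 lat -0.46
handle out (mm from back panel) extreme [229.26787833 230.68445909] 141
```

Call:
move_arm([
  [0.1,0,0,0,0,0,-1],
  [0,0,0,0,0,0,-1],
  [0,0,0,0,0,0,-1],
])

```text
time: 12.53
tool_pos: [0.4643, -0.1737, 0.0651]
tool_rot: [0.002, 0.791, 0.612, -0.002]
contact_force: [-2.7, -8.2, 0.2]
gripper_width: 0.167
grasp_force: 60.8
```

```bash
python3 k.py; python3 d.py
```

```text
t 12.5 pos [ 0.4643 -0.1737  0.0651] yaw 75.49 z [-0.    -0.004 -1.   ] F [-2.73 -8.25  0.23] w 0.167 g 60.8
tip in hole frame mm [-27.774    0.639    0.0647] F along insertion 8.67 lat -0.58
handle out (mm from back panel) extreme [249.39162054 250.85563324] 211
```

The drawer has jumped out: the handle moved about 20 mm. I'll withdraw and lay the rod down.

Call:
move_arm([
  [-0.2,0,0,0,0,0,-1],
  [-0.5,0,0,0,0,0,-1],
  [-0.8,0,0,0,0,0,-1],
  [-1,0,0,0,0,0,-1],
  [-1,0,0,0,0,0,-1],
  [-1.5,0,0,0,0,0,-1],
  [-1.5,0,0,0,0,0,-1],
  [-1.5,0,0,0,0,0,-1],
  [-1.5,0,0,0,0,0,-1],
  [-1,1,0,0,0,0,-1],
  [0,2,0,0,0,0,-1],
  [0,2,0,0,0,0,-1],
  [0,0,0,0,0,0,-1],
  [0,0,0,0,0,0,-1],
])

```text
time: 13.75
tool_pos: [0.4867, -0.2867, 0.0646]
tool_rot: [-0.0, 0.791, 0.612, 0.0]
contact_force: [0.5, -0.1, -1.4]
gripper_width: 0.168
grasp_force: 60.7
```

```bash
python3 k.py;python3 d.py
```

```text
t 13.8 pos [ 0.4867 -0.2867  0.0646] yaw 75.44 z [-0.  0. -1.] F [ 0.47 -0.14 -1.4 ] w 0.168 g 60.7
tip in hole frame mm [75.8875 50.6924  0.1096] F along insertion 0.02 lat 0.49
handle out (mm from back panel) extreme [249.21686209 251.35547703] 302
```

Call:
move_arm([
  [0,0,1,0,0,0,-1],
  [0,0,1,0,0,0,-1],
  [0,0,1,0,0,0,-1],
  [0,0,0.6,0,0,0,-1],
  [0,0,0.3,0,0,0,-1],
  [0,0,0.2,0,0,0,-1],
  [0,0,0.1,0,0,0,-1],
  [0,0,0,0,0,0,-1],
])

```text
time: 14.47
tool_pos: [0.4867, -0.2862, 0.0228]
tool_rot: [0.0, 0.791, 0.612, 0.0]
contact_force: [0.7, -0.0, -1.1]
gripper_width: 0.165
grasp_force: 60.7
```

Call:
move_arm([
  [0,0,0,0,0,0,-0.5],
  [0,0,0,0,0,0,-0.3],
  [0,0,0,0,0,0,-0.1],
  [0,0,0,0,0,0,0],
  [0,0,0,0,0,0,0],
  [0,0,-0.5,0,0,0,0],
  [0,0,-1.5,0,0,0,0],
  [0,0,-3,0,0,0,0],
  [0,0,-4,0,0,0,0],
  [0,0,-4,0,0,0,0],
  [0,0,-4,0,0,0,0],
  [0,0,-3,0,0,0,0],
  [0,0,0,0,0,0,0],
])

```text
time: 15.55
tool_pos: [0.4897, -0.2884, 0.2325]
tool_rot: [0.007, 0.791, 0.612, 0.002]
contact_force: [0.2, 0.4, 0.4]
gripper_width: 0.501
grasp_force: 0.0
```

```bash
python3 k.py;python3 d.py
python3 - <<'E'
from h import *; from plant import manip
g=manip.grab_frame("scene"); cv2.imwrite("pics/c6.png",cv2.resize(g["img"][130:310,160:400],None,fx=3,fy=3,interpolation=cv2.INTER_CUBIC)); cv2.imwrite("pics/t6.png",manip.grab_frame("top")["img"])
# handle middle at 35 mm before front, via bar mean: hole + 0.19+0.035+out
for o in(.020,.022,.025): print(o,np.array([.4855,-.0892])+(.225+o)*np.array([.2504,.9681]))
E
```

```text
t 15.6 pos [ 0.4897 -0.2884  0.2325] yaw 75.46 z [ 0.012 -0.009 -1.   ] F [0.16 0.39 0.44] w 0.501 g 0.0
tip in hole frame mm [ 76.9314  54.203  167.318 ] F along insertion -0.42 lat 0.06
handle out (mm from back panel) extreme [248.98474444 251.83920638] 412
0.02 [0.546848  0.1479845]
0.022 [0.5473488 0.1499207]
0.025 [0.5481   0.152825]
```

View pics/c6.png

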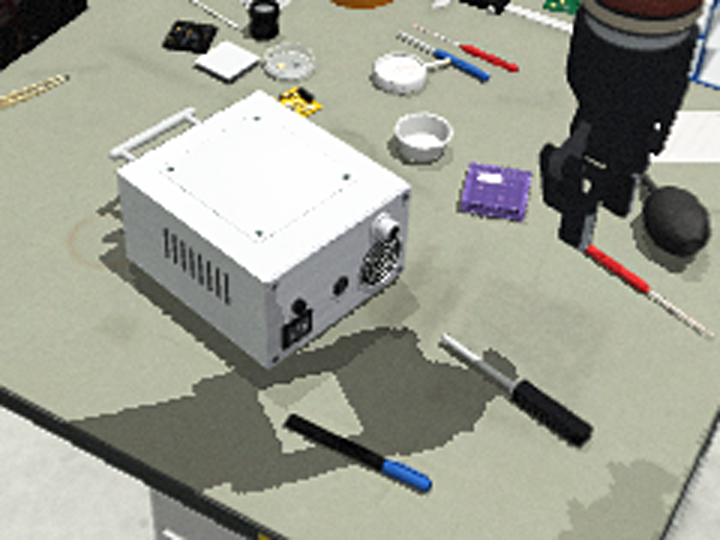

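The rod lies flat at crop (445,340)–(590,430), the marker is untouched, and the drawer handle is out at crop (112,157)–(197,112).

Call:
move_arm([
  [0,0,0,0,0,-7,-0.3],
  [0,0,0,0,0,-7,-0.3],
  [0,0,0,0,0,-7,-0.3],
  [0,0,0,0,0,-7,-0.3],
  [0,0,0,0,0,-7,-0.3],
  [0,0,0,0,0,-7,-0.3],
  [0,0,0,0,0,-7,-0.3],
  [0,0,0,0,0,-7,-0.3],
  [0,0,0,0,0,-7,-0.3],
  [0,0,0,0,0,-7,-0.3],
  [0,0,0,0,0,-7,-0.3],
  [0,0,0,0,0,-7,-0.3],
  [0,0,0,0,0,-6,-0.3],
])

```text
time: 16.78
tool_pos: [0.4853, -0.2851, 0.2194]
tool_rot: [-0.002, 0.124, 0.992, 0.001]
contact_force: [-0.2, -0.2, -0.2]
gripper_width: 0.351
grasp_force: 0.0
```

Call:
move_arm([
  [0.5,3.5,0,0,0,0,-0.3],
  [0.5,3.5,0,0,0,0,-0.3],
  [0.5,3.5,0,0,0,0,-0.3],
  [0.5,3.5,0,0,0,0,-0.3],
  [0.5,3.5,0,0,0,0,-0.3],
  [0.5,3.5,0,0,0,0,-0.3],
  [0.5,3.5,0,0,0,0,-0.3],
  [0.5,3.5,0,0,0,0,-0.3],
  [0.5,3.5,0,0,0,0,-0.3],
  [0.5,3.5,0,0,0,0,-0.3],
  [0.4,3.5,0,0,0,0,-0.3],
  [0,3,0,0,0,0,-0.3],
  [0,2.5,0,0,0,0,-0.3],
  [0,0,0,0,0,0,-0.3],
  [0,0,0,0,0,0,-0.3],
])

```text
time: 18.03
tool_pos: [0.5434, 0.1542, 0.2198]
tool_rot: [-0.002, 0.125, 0.992, -0.001]
contact_force: [-0.1, 0.5, -0.6]
gripper_width: 0.351
grasp_force: 0.0
```

Run:
```python
from h import *; from plant import manip
np.set_printoptions(precision=4,suppress=True)
T=dict(np.load("top0.npz"));b=cv2.imread("pics/t6.png")
m=np.zeros(b.shape[:2],np.uint8); m[150:230,190:226]=b[150:230,190:226].min(2)>165
ys,xs=np.nonzero(m); X=onz(T,np.c_[xs,ys],.074)[:,:2]; r=X-[.4855,-.0892]; o=r@[.2504,.9681]
k=o>.2375; print("bar along",o[k].min(),o[k].max(),"mean",X[k].mean(0),"lat",(r[k]@[.9681,-.2504]).min(),(r[k]@[.9681,-.2504]).max())
lat=r@[.9681,-.2504]; i=[np.argmin(np.where(k,lat,9)),np.argmax(np.where(k,lat,-9))]; q=[(xs[j],ys[j]) for j in i]
S=dict(np.load("scene0.npz")); print("bar ends tri",tri(S,[(160+115/3,130+156/3),(160+194/3,130+113/3)],T,q))
st(manip,[.548,.1515,.074],165.5)
```

```text
bar along 0.23789168385769952 0.2566197426095192 mean [0.5267 0.154 ] lat -0.11310050787555041 0.05021656806587026
bar ends tri [[0.4501 0.1468 0.1133 0.05  ]
 [0.5953 0.1346 0.0714 0.0007]]
t 18.0 pos [0.5434 0.1542 0.2198] yaw 165.59 z [-0.005 -0.001 -1.   ] F [-0.14  0.49 -0.57] w 0.351 g 0.0
  tool shift cm [-0.58 -0.12 14.58]
  tool turn z deg 0.09
```

Run:
```python
from h import *; from plant import manip
np.set_printoptions(precision=4,suppress=True)
T=dict(np.load("top0.npz"));b=cv2.imread("pics/t6.png")
for b,lo in((T["img"],.215),(b,.235)):
    m=np.zeros(b.shape[:2],np.uint8); m[150:230,190:230]=b[150:230,190:230].min(2)>150
    ys,xs=np.nonzero(m); X=onz(T,np.c_[xs,ys],.074)[:,:2]; r=X-[.4855,-.0892]; o=r@[.2504,.9681];lat=r@[.9681,-.2504]
    k=(o>lo)&(abs(lat)<.033)&(o<lo+.03); print(k.sum(),"along",o[k].min(),o[k].max(),o[k].mean(),"lat",lat[k].mean())
```

```text
59 along 0.22176763866972643 0.22920039750486512 0.2255249132904782 lat 0.00029786080501005563
131 along 0.23540752547302793 0.26496814320160456 0.24774770901250243 lat 3.844087143789731e-06
```

Call:
move_arm([
  [-0.6,0,2,0,0,0,-0.3],
  [0,0,3,0,0,0,-0.3],
  [0,0,3,0,0,0,-0.3],
  [0,0,2,0,0,0,-0.3],
  [0,0,0.4,0,0,0,-0.3],
  [0,0,0,0,0,0,-0.3],
  [0,0,0,0,0,0,-0.3],
])

```text
time: 18.62
tool_pos: [0.5507, 0.1512, 0.119]
tool_rot: [0.0, 0.127, 0.992, -0.0]
contact_force: [0.0, -0.7, -0.1]
gripper_width: 0.351
grasp_force: 0.0
```

Run:
```python
from h import *; from plant import manip
st(manip,[.5481,.1528,.074],165.5)
g=manip.grab_frame("scene"); cv2.imwrite("pics/c7.png",cv2.resize(g["img"][130:230,160:290],None,fx=6,fy=6,interpolation=cv2.INTER_CUBIC))
```

```text
t 18.6 pos [0.5507 0.1512 0.119 ] yaw 165.40 z [ 0. -0. -1.] F [ 0.04 -0.66 -0.09] w 0.351 g 0.0
  tool shift cm [0.29 0.09 4.5 ]
  tool turn z deg -0.1
```

View pics/c7.png

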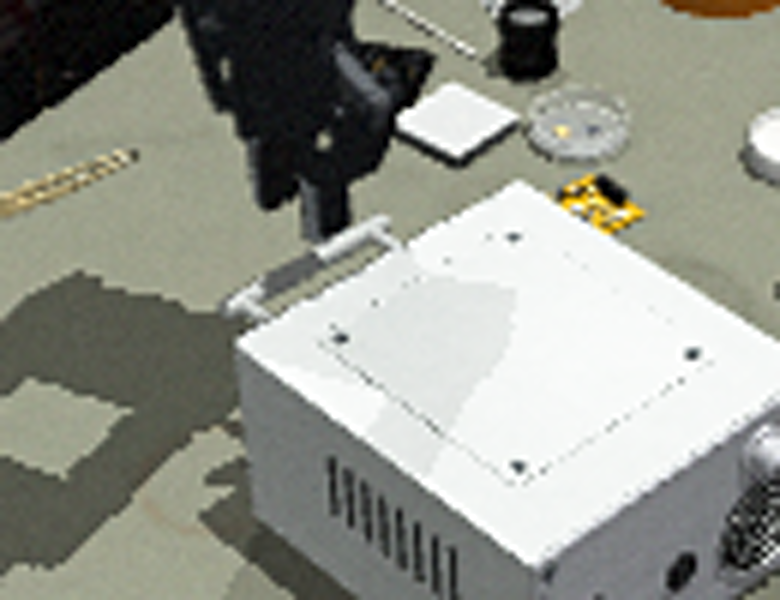

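The fingers hang above the bar: tips at crop (275,205) and (325,235), bar middle at (307,265). I'll descend in steps with force checks.

Call:
move_arm([
  [0.3,0.09,0.5,0,0,0,-0.3],
  [0,0,0.6,0,0,0,-0.3],
  [0,0,0.6,0,0,0,-0.3],
  [0,0,0.3,0,0,0,-0.3],
  [0,0,0,0,0,0,-0.3],
])

```text
time: 19.08
tool_pos: [0.5471, 0.1535, 0.0974]
tool_rot: [-0.001, 0.127, 0.992, -0.0]
contact_force: [0.1, -0.8, -0.1]
gripper_width: 0.352
grasp_force: 0.0
```

Call:
move_arm([
  [0,0,0.4,0,0,0,-0.3],
  [0,0,0.4,0,0,0,-0.3],
  [0,0,0,0,0,0,-0.3],
])

```text
time: 19.33
tool_pos: [0.5473, 0.1535, 0.0896]
tool_rot: [-0.001, 0.127, 0.992, -0.0]
contact_force: [-1.0, 0.2, -0.6]
gripper_width: 0.355
grasp_force: 0.0
```

Run:
```python
from h import *; from plant import manip
st(manip,[.5481,.1528,.074],165.5)
```

```text
t 19.3 pos [0.5473 0.1535 0.0896] yaw 165.45 z [-0.001 -0.    -1.   ] F [-0.97  0.25 -0.63] w 0.355 g 0.0
  tool shift cm [-0.1  -0.04  1.56]
  tool turn z deg -0.05
```

Call:
move_arm([
  [0,0,0.4,0,0,0,-0.3],
  [0,0,0.5,0,0,0,-0.3],
  [0,0,0.4,0,0,0,-0.3],
  [0,0,0,0,0,0,-0.3],
])

```text
time: 19.67
tool_pos: [0.547, 0.1534, 0.0762]
tool_rot: [-0.001, 0.127, 0.992, -0.0]
contact_force: [1.0, 0.3, -0.2]
gripper_width: 0.347
grasp_force: 0.0
```

Call:
move_arm([
  [0,0,0,0,0,0,-0.5],
  [0,0,0,0,0,0,-0.65],
  [0,0,0,0,0,0,-0.75],
  [0,0,0,0,0,0,-1],
  [0,0,0,0,0,0,-1],
  [0,0,0,0,0,0,-1],
  [0,0,0,0,0,0,-1],
])

```text
time: 20.25
tool_pos: [0.5479, 0.1536, 0.0778]
tool_rot: [0.0, 0.127, 0.992, 0.0]
contact_force: [-1.0, 0.5, 1.0]
gripper_width: 0.104
grasp_force: 58.5
```

Run:
```python
from h import *; from plant import manip
s,M=st(manip); print("along",(s["tool_pos"][:2]-[.4855,-.0892])@[.2504,.9681])
```

```text
t 20.2 pos [0.5479 0.1536 0.0778] yaw 165.46 z [ 0.  0. -1.] F [-1.02  0.49  1.04] w 0.104 g 58.5
along 0.25065218865292643
```

Call:
move_arm([
  [0,0.3,0,0,0,0,-1],
  [0,0.5,0,0,0,0,-1],
  [0,0.5,0,0,0,0,-1],
  [0,0.6,0,0,0,0,-1],
  [0,0.6,0,0,0,0,-1],
  [0,0.6,0,0,0,0,-1],
  [0,0.6,0,0,0,0,-1],
  [0,0.6,0,0,0,0,-1],
  [0,0.6,0,0,0,0,-1],
  [0,0.6,0,0,0,0,-1],
  [0,0.6,0,0,0,0,-1],
  [0,0.4,0,0,0,0,-1],
  [0,0.3,0,0,0,0,-1],
  [0,0.2,0,0,0,0,-1],
  [0,0,0,0,0,0,-1],
])

```text
time: 21.5
tool_pos: [0.5657, 0.2221, 0.0778]
tool_rot: [0.0, 0.127, 0.992, 0.001]
contact_force: [-0.7, 1.1, 2.7]
gripper_width: 0.102
grasp_force: 58.8
```

Run:
```python
from h import *; from plant import manip
s,M=st(manip); print("along",(s["tool_pos"][:2]-[.4855,-.0892])@[.2504,.9681],"F pull",s["contact_force"][:2]@[.2504,.9681])
```

```text
t 21.5 pos [0.5657 0.2221 0.0778] yaw 165.46 z [ 0.001  0.001 -1.   ] F [-0.74  1.15  2.68] w 0.102 g 58.8
along 0.32139236748788635 F pull 0.9250026144591539
```

Opening is about 96 mm. I'll pull on gently to the stop.

Call:
move_arm([
  [0,0.2,0,0,0,0,-1],
  [0,0.2,0,0,0,0,-1],
  [0,0,0,0,0,0,-1],
])

```text
time: 21.75
tool_pos: [0.5663, 0.2245, 0.0777]
tool_rot: [-0.0, 0.127, 0.992, -0.001]
contact_force: [-2.7, -3.6, 5.4]
gripper_width: 0.103
grasp_force: 59.1
```

Call:
move_arm([
  [0,0.15,0,0,0,0,-1],
  [0,0.15,0,0,0,0,-1],
  [0,0,0,0,0,0,-1],
])

```text
time: 22.0
tool_pos: [0.5664, 0.2248, 0.0776]
tool_rot: [-0.001, 0.126, 0.992, -0.004]
contact_force: [-6.3, -13.2, 10.0]
gripper_width: 0.101
grasp_force: 59.6
```

Run:
```python
from h import *; from plant import manip
s,M=st(manip); print("along",(s["tool_pos"][:2]-[.4855,-.0892])@[.2504,.9681],"F pull",s["contact_force"][:2]@[.2504,.9681])
```

```text
t 22.0 pos [0.5664 0.2248 0.0776] yaw 165.48 z [-0.004 -0.008 -1.   ] F [ -6.32 -13.2   10.01] w 0.101 g 59.6
along 0.32421239781026373 F pull -14.366389903777065
```

The drawer is at its stop. I'll relax, release, rise straight up and move clear.

Call:
move_arm([
  [0,-0.3,0,0,0,0,-1],
  [0,0,0,0,0,0,-0.6],
  [0,0,0,0,0,0,-0.35],
  [0,0,0,0,0,0,-0.35],
  [0,0,0,0,0,0,-0.35],
  [0,0,0,0,0,0,-0.35],
  [0,0,-0.5,0,0,0,-0.35],
  [0,0,-1,0,0,0,-0.35],
  [0,0,-2,0,0,0,-0.35],
  [0,0,-3,0,0,0,-0.35],
  [0,0,-3,0,0,0,-0.35],
  [0,0,-3,0,0,0,-0.35],
  [0,4,-1,0,0,0,-0.35],
  [0,4,0,0,0,0,-0.35],
  [0,4,0,0,0,0,-0.35],
  [0,3,0,0,0,0,-0.35],
  [0,0,0,0,0,0,-0.35],
  [0,0,0,0,0,0,-0.35],
])

```text
time: 23.5
tool_pos: [0.6041, 0.3719, 0.2133]
tool_rot: [0.0, 0.125, 0.992, 0.0]
contact_force: [-0.4, -0.1, -0.5]
gripper_width: 0.326
grasp_force: 0.0
```

Run:
```python
from h import *; from plant import manip
st(manip); cv2.imwrite("pics/c8.png",manip.grab_frame("top")["img"][100:280,120:400].repeat(2,0).repeat(2,1))
```

```text
t 23.5 pos [0.6041 0.3719 0.2133] yaw 165.58 z [ 0.001  0.    -1.   ] F [-0.44 -0.14 -0.5 ] w 0.326 g 0.0
```

View pics/c8.png

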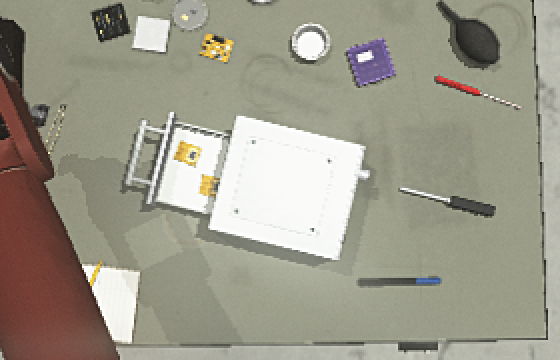

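The drawer is open with chips visible at (187,153) and (208,185), the rod lies flat at (400,188)–(495,210), and everything else is in place. A numeric check of the handle comes first, then I'll hand in.

Run:
```python
from h import *; from plant import manip
f=manip.grab_frame("top"); b=f["img"]
m=np.zeros(b.shape[:2],np.uint8); m[155:200,178:203]=b[155:200,178:203].min(2)>165
ys,xs=np.nonzero(m); r=onz(f,np.c_[xs,ys],.074)[:,:2]-[.4855,-.0892]; o=r@[.2504,.9681]; l=r@[.9681,-.2504]
k=(abs(l)<.03)&(o>.310)&(o<.335); a=o[k].mean()-.2255+.0015; print("drawer out ~",a,k.sum())
if a>.095: print(manip.job_done())
```

```text
drawer out ~ 0.09970737268589405 42
the job is handed in; nothing more can be done
None
```

The job is handed in at about 24 s of 61 s: the latch released at roughly 10 N, the rod lies flat on the bench, and the drawer measured about 99.7 mm out of its 100 mm travel; no verdict was shown.

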